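Shim the rocking pastry slab by feel

TASK

The marble pastry slab rocks because its rubber foot at the near right corner hangs just short of the worktop. Take the orange tapered shim by its grip, lay it flat on the worktop and slide it thin end first under that foot until you feel it go gently snug, the foot only just resting on it and not jacked up, then let go and leave it wedged there; leave everything else alone.

Things in the scene. Friction and masses are not known exactly. Their poses are not given: they have to be found in the camera images.
- slab: White marble pastry slab 180 x 260 x 20 mm, heavy, immovable, on four feet; underside 26 mm, top 46 mm above the worktop. Origin: its centre, at worktop level; x along the short side away from the robot, y along the long side to the left, z up. The short foot is at x -65, y -105 mm, 25 mm in from two edges. Free room to slide the shim in from the right-hand end, along slab +y.
- foot (a point): Point on the worktop below the short foot's axis (slab's axes). The foot is a black rubber dome 20 mm across, its underside 5.5 to 12.5 mm above the worktop, each time different and not measured. It springs up 1 mm per 5 N. Snug: it bears on the shim with 1 to 8 N (a push along the worktop some 5 to 9 N above the bare drag); over 15 N jacks up the slab.
- shim_grip (a point): Middle of the shim's upright grip block (28 mm long, 22 mm wide, 36 mm high, ribbed sides), 20 mm above the shim's underside; axes as the shim's.
- shim_tip (a point): Middle of the shim's thin end edge, 111 mm ahead of shim_grip along x and 1.5 mm above the underside (axes as the shim's).
- shim: Orange wedge blade lying flat, 125 mm long, 22 mm wide, 60 g; origin at the centre of its underside, x along its length to the thin tip, y across, z up. Top: straight ramp, 3 mm thick at the tip to 17 mm thick 90 mm behind the tip; an upright grip block stands on the last 28 mm. Friction holds it once snug, if it lies flat on the worktop when let go (held 1 mm up, it drops and is loose).
- butter: Yellow wrapped pack of butter, 73 x 102 x 37 mm, on the slab; origin at the centre of its underside. Leave alone.
- jam_jar: Small glass jam jar with a grey lid, 62 mm across, 89 mm high, to the right behind the slab; origin at the centre of its underside. Leave alone.
- corn_tin: Tin can, 58 mm across, 72 mm high, at the right; origin at the centre of its underside. Leave alone.
- tumbler: Empty drinking glass, 78 mm across, 92 mm high, to the left of the slab; origin at the centre of its underside. Leave alone.
Not all that is in view belongs to the job. Several things have the shape of the shim; the one meant has the colours described above.

How it is judged:
On the way, in this order (a step that is already met when the one before it is completed fails the run):
1. the shim is held in the fingers, its tip under the slab's edge near the short foot, the foot not yet bearing on it (horizontal distance between shim_tip and foot below 0.025 m and contact force between shim and the fingers above 0.5 N and contact force between shim and slab below 0.5 N).
2. the shim, still held, is slid in until the foot bears on it with more than 1 N (contact force between shim and slab above 1 N and contact force between shim and the fingers above 0.5 N), for 0.1 s.
At the end, for the whole second after the job is handed in: The shim lies flat on the worktop (within 0.05 rad and 2 mm), released and at rest, wedged under the short foot: the foot bears on it with 0.8 to 9 N, within 10 mm of its centre line, on the ramp (contact force between shim and slab between 0.8 and 9 N and horizontal distance between shim_tip and foot below 0.068 m and x of foot in the frame of shim below 0.06 m and y of foot in the frame of shim between -0.01 and 0.01 m and angle between shim's own z axis and vertical below 0.05 rad and height (world z) of shim below 0.002 m and linear speed of shim below 0.01 m/s); the robot touches nothing.
It fails at once if the shim is rammed in: the foot is pressed with more than 15 N (contact force between shim and slab above 15 N).
It fails at once if the robot pushes on the slab or its feet with more than 5 N (contact force between slab and the fingers above 5 N or contact force between slab and the arm above 5 N).
It fails at once if a bystander (butter, jam jar, tin, glass) is moved more than 15 mm (distance of any of butter, jam_jar, corn_tin, tumbler from where it was at the start of the episode above 0.015 m).
It also fails if it takes over 51 s, if anything falls off the work surface, if the arm or the gripper's body presses on something with over 40 N, if the wrist force passes 120 N, or if a joint passes its speed limit or range.

ROBOT

A 6-joint arm with a two-finger parallel gripper is mounted at the origin on a cart in front of the work surface, level with it; the furniture and walls round the work are solid. World frame = base frame: x ahead of the robot, y to its left, z up, the work surface at z = 0. Lengths are in m, angles in rad, forces in N, time in s.
With the tool pointing down it reaches from about 0.375 to 0.9 m from the base axis. Payload 3.1 kg.
Tool frame: the origin (TCP) lies at the very end of the fingers, on their centre line; the grasp point (between the pads) lies 19 mm behind it; z points along the fingers, y is the line along which they close (so a half turn about z gives the same grasp; the last joint's range is limited). The gripper opens to 87 mm and grips with 3 to 60 N. Pads are 19 mm wide; open, the fingers measure 117 mm over their backs; the gripper's body (75 mm by 190 mm) begins 51 mm behind the grasp point.
Start: joints at [1.079, 0.527, 1.433, -0, 1.181, -0.178], TCP at [0.192, 0.595, 0.188] pointing down, gripper open.
Joint ranges: [-3.08, 3.08], [-0.75, 2.2], [0.22, 2.44], [-1.43, 4.57], [0, 2.65], [-2.85, 2.85]. Speed limits (rad/s): [2.79, 2.79, 3.14, 3.14, 3.14, 3.14].

INTERFACE

Orientations are given as a unit quaternion [x, y, z, w].
In Python, from rig import robot gives the robot as it stands. The module is installed in compiled form; this text tells all that it offers.
- The arm moves only by the tool servo_tool, never from a script. Its argument "rows" is one flat list of numbers, 5 for each row, row after row: the closure, from -1 (fully open) to 1 (shut), so that 0 is half open, then the shift along the tool's x, y, z in m, then the turn about the tool's z in degrees. A call has 1 to 5 rows; each row shifts and turns the commanded pose from where the row before left it, along the tool's axes as they then stand; what a row does not reach is not made up. A row lasts 1/12 s, in which the tool goes at most 41.7 mm and 7.16 degrees, less where a joint would pass 70% of its speed; a pose out of reach is approached as far as the arm can. A call with a gripper value outside its range is refused whole. The fingers move at their own pace and stop on an object; "newtons" is the grip in N (left out, the last holds). Time passes only in rows, so rows that do not move let the fingers close. It gives the time, the measured TCP pose, the force, the opening and the grip force at its end, in the units of the state.
- robot.get_obs(): the state, without advancing time (a new reading comes with each control period).
- robot.camera(name): name is "side" or "top" or "wrist"; returns a dict with "pixels" (384x512x3 uint8, red, green, blue), "intrinsics" (3x3 intrinsics, pixels), "rvec" (rotation vector, rad) and "tvec" (3), from world to camera coordinates, as OpenCV has them; the wrist camera has in their place "mount" (4x4, takes a point from camera to tool coordinates, whose origin is the TCP and whose axes are the flange's). Camera axes: x right, y down, z forward; pixel columns grow to the right and rows downward; lengths in m; the calibration is good to about 2 mm. A picture is of the moment at which its call begins: read the wrist's pose just before it. There is no depth.
- robot.hand_in(): hands the job in; it is judged then, once.
Trained networks look in a picture, given as the dict that the camera call returned (one of the last four; its "shot" number tells which), for a name from the list of things; names that differ only in an ending like _2 or _b are one class to them, and where a whole thing is asked for, a point or a joint stands for the part that bears it (a point fixed in the world has none). Each returns a list of dicts, best first, with "score" (0 to 1); they miss things now and then, are a little off and sometimes report something else, mostly with a low value. They report only what shows in the picture. A call takes as long as a camera call. They do not tell look-alikes from the thing itself.
- robot.spot_in(picture, query): "at" ([x, y, z] in m, in world coordinates, good to about 4 mm: the middle of the surface that is visible of it).
- robot.outline_of(picture, query): "region" (384x512 bool, what is visible of it).
- robot.place_of(picture, query): "at" ([x, y, z] in m, in world coordinates, good to about 4 mm: a listed point, or the origin of a listed thing).
The state is a dict: "time": time; "q": joint angles; "joint_velocities": joint speeds; "joint_torque": joint torques, N m; "position": TCP position; "tool_rot": TCP orientation; "ft_force": force on the tool from outside, world axes, zero at the start; "moment": the same for the moment, N m; "grip_width": finger opening in m; "grip_force": force on a finger pad.
Only numpy, scipy, OpenCV 4.12 (cv2) and the standard library are available. Lean on these libraries where they do the work, as an engineer would, in place of code of your own. Each camera call takes 0.05 s, during which the arm holds its last target. There are 200 camera calls.

## Working session

There is one attempt and no reset: what is moved stays moved. The work goes in short steps, Python scripts to look and compute and a tool call to move; the robot and the scene stay as the last step left them, time stands still between calls to the robot, and variables do not carry over. Pictures are saved under pics/ and viewed, at most 10 in all, crops included, and the job is handed in when it is done.

Besides the shell and the picture viewer there is one more tool, called after "Emit:" as name(argument=value, ...), one argument or row to a line, values as JSON. servo_tool: Moves the arm, as the interface text tells. Its arguments: {"type":"object","properties":{"rows":{"type":"array","items":{"type":"number"}},"newtons":{"type":"number"}},"required":["rows"]}

```bash
mkdir -p pics; cat > h.py <<'E'
import numpy as np, cv2
from rig import robot
def proj(c,P):
    return cv2.projectPoints(np.array(P,float).reshape(-1,3),np.array(c['rvec'],float),np.array(c['tvec'],float),np.array(c['intrinsics'],float),None)[0].reshape(-1,2)
def ray(c,uv,z):
    R=cv2.Rodrigues(np.array(c['rvec'],float))[0];t=np.array(c['tvec'],float).ravel()
    C=-R.T@t;d=R.T@np.linalg.solve(np.array(c['intrinsics'],float),[uv[0],uv[1],1.])
    return C+d*(z-C[2])/d[2]
def save(c,n): cv2.imwrite('pics/'+n,cv2.cvtColor(c['pixels'],cv2.COLOR_RGB2BGR))
E
python3 - <<'E'
from h import *
o=robot.get_obs();print(o['time'],o['position'],o['tool_rot'],o['grip_width'],o['ft_force'])
cs=[]
for n in('top','side'):
    c=robot.camera(n);save(c,n+'0.png')
    for q in('shim','shim_grip','shim_tip','slab','foot','corn_tin','jam_jar'):
        for r in robot.place_of(c,q)[:4]:
            print(n,q,np.round(r['at'],3),round(r['score'],2),proj(c,r['at']).round()[0])
    cs.append(cv2.cvtColor(c['pixels'],cv2.COLOR_RGB2BGR))
cv2.imwrite('pics/both.png',cv2.resize(np.vstack(cs),(400,600)))
E
```

```text
0.0 [0.19189623 0.59395993 0.18717883] [ 1.55764845e-01  9.87793565e-01 -1.02631207e-03 -3.63459431e-04] 0.08761376707718833 [ 0.22342052 -0.60054282  0.10279569]
top shim [ 0.469 -0.282  0.   ] 0.62 [332. 252.]
top shim [ 0.598 -0.388  0.   ] 0.55 [367. 225.]
top shim_grip [ 0.648 -0.387  0.024] 0.71 [371. 211.]
top shim_grip [0.622 0.207 0.046] 0.64 [215. 179.]
top shim_grip [ 0.491 -0.325  0.019] 0.58 [346. 248.]
top shim_tip [ 0.537 -0.387  0.001] 0.79 [364. 241.]
top shim_tip [ 0.439 -0.225  0.004] 0.59 [316. 256.]
top slab [ 0.588  0.166 -0.004] 0.58 [224. 193.]
top foot [ 0.511  0.074 -0.006] 0.92 [242. 218.]
top corn_tin [ 0.712 -0.272 -0.007] 0.76 [342. 190.]
top corn_tin [ 0.438  0.452 -0.001] 0.64 [141. 212.]
top jam_jar [ 0.748 -0.129 -0.001] 0.65 [308. 172.]
side shim [ 0.473 -0.282  0.003] 0.95 [282. 273.]
side shim [ 0.596 -0.384  0.004] 0.66 [347. 277.]
side shim_grip [ 0.49  -0.324  0.023] 0.97 [298. 273.]
side shim_grip [ 0.648 -0.385  0.02 ] 0.76 [363. 265.]
side shim_tip [ 0.44  -0.224  0.001] 0.97 [259. 265.]
side shim_tip [ 0.535 -0.391  0.003] 0.68 [330. 288.]
side slab [ 0.591  0.166 -0.002] 0.7 [235. 194.]
side foot [0.514 0.072 0.002] 0.73 [229. 210.]
side corn_tin [ 0.712 -0.269  0.001] 0.78 [347. 241.]
side jam_jar [ 0.745 -0.131 -0.   ] 0.65 [323. 217.]
```

```bash
python3 - <<'E'
import cv2,numpy as np
t=cv2.imread('pics/top0.png');s=cv2.imread('pics/side0.png')
a=cv2.resize(t[150:290,190:410],(800,510))[:, :]
b=cv2.resize(s[170:320,190:410],(800,545))
cv2.imwrite('pics/crop.png',cv2.resize(np.vstack([a,b]),(455,600)))
E
```

```text
(no output)
```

View pics/top0.png

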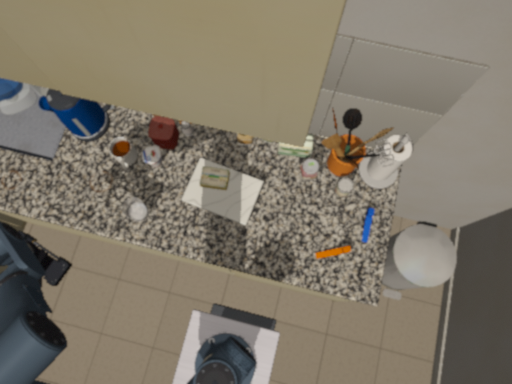

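View pics/crop.png

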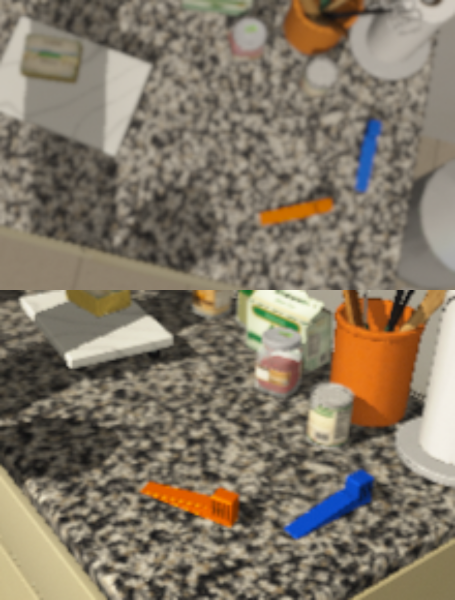

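The candidates are the orange wedge (top view 332,252; side view 282,273) and the blue one (top 367,225; side 347,277). The crop shows the one at 282,273 is orange with an upright grip, so that is the shim. Its grip is near (0.490, -0.325) and its tip near (0.440, -0.224). That gives a length of 112 mm, which matches the 111 mm stated.

Emit:
servo_tool(
  rows=[-1,-0.032,-0.0225,0,0,-1,-0.032,-0.0225,0,0,-1,-0.032,-0.0225,0,0,-1,-0.032,-0.0225,0,0,-1,-0.032,-0.0225,0,0],
  newtons=20,
)

```text
time: 1.22
position: [0.3106, 0.4371, 0.1883]
tool_rot: [0.155, 0.988, 0.0, 0.0]
ft_force: [1.3, -0.3, -0.5]
grip_width: 0.0872
grip_force: 0.0
```

Emit:
servo_tool(
  rows=[-1,-0.032,-0.0225,0,0,-1,-0.032,-0.0225,0,0,-1,-0.032,-0.0225,0,0,-1,-0.032,-0.0225,0,0,-1,-0.032,-0.0225,0,0],
)

```text
time: 1.63
position: [0.4285, 0.2805, 0.1885]
tool_rot: [0.156, 0.988, 0.0, 0.0]
ft_force: [0.8, 1.2, 0.4]
grip_width: 0.0869
grip_force: 0.0
```

Emit:
servo_tool(
  rows=[-1,-0.0145,-0.0375,0,0,-1,-0.0145,-0.0375,0,0,-1,-0.0145,-0.0375,0,0,-1,-0.0145,-0.0375,0,0,-1,-0.0145,-0.0375,0,0],
)

```text
time: 2.05
position: [0.4388, 0.0796, 0.1884]
tool_rot: [0.156, 0.988, 0.0, 0.0]
ft_force: [0.6, -0.3, -0.8]
grip_width: 0.087
grip_force: 0.0
```

Emit:
servo_tool(
  rows=[-1,-0.0145,-0.0375,0,0,-1,-0.0145,-0.0375,0,0,-1,-0.0145,-0.0375,0,0,-1,-0.0145,-0.0375,0,0,-1,-0.0145,-0.0375,0,0],
)

```text
time: 2.47
position: [0.45, -0.1214, 0.1885]
tool_rot: [0.156, 0.988, -0.0, 0.0]
ft_force: [0.1, 0.2, 0.1]
grip_width: 0.0869
grip_force: 0.0
```

Emit:
servo_tool(
  rows=[-1,-0.0145,-0.0375,0,0,-1,-0.0145,-0.0375,0,0,-1,-0.0145,-0.0375,0,0,-1,0,0,0,7,-1,0,0,0,7],
)

```text
time: 2.88
position: [0.4572, -0.243, 0.1882]
tool_rot: [0.28, 0.96, -0.0, 0.001]
ft_force: [-0.9, 0.6, -1.3]
grip_width: 0.0865
grip_force: 0.0
```

Emit:
servo_tool(
  rows=[-1,0,0,0,7,-1,0,0,0,7,-1,0,0,0,7,-1,0,0,0,7,-1,0,0,0,3],
)

```text
time: 3.3
position: [0.4569, -0.2399, 0.1883]
tool_rot: [0.524, 0.852, -0.0, 0.0]
ft_force: [-0.1, -0.4, -0.2]
grip_width: 0.0866
grip_force: 0.0
```

```bash
cat >> h.py <<'E'
from scipy.spatial.transform import Rotation as Ro
from scipy.optimize import least_squares
def wrist():
    o=robot.get_obs();c=robot.camera('wrist')
    T=np.eye(4);T[:3,:3]=Ro.from_quat(o['tool_rot']).as_matrix();T[:3,3]=o['position']
    M=np.linalg.inv(T@np.array(c['mount']));c2=dict(c);c2['rvec']=cv2.Rodrigues(M[:3,:3])[0];c2['tvec']=M[:3,3]
    return o,c,c2
def togo(o,P,yaw):  # tool-axes shift to world P and turn so that tool x points along yaw(deg)
    R=Ro.from_quat(o['tool_rot']).as_matrix();cur=np.degrees(np.arctan2(R[1,0],R[0,0]))
    print('pos',np.round(o['position'],4),'yaw',cur.round(2),'shift',np.round(R.T@(np.array(P)-o['position']),4),'turn',round((cur-yaw+180)%360-180,2),'tilt',R[:,2].round(4))
E
python3 - <<'E'
from h import *
o,c,c2=wrist();save(c,'w1.png');print(o['time'],o['q'],o['ft_force'])
for q in('shim','shim_grip','shim_tip'):
    for r in robot.place_of(c,q)[:3]: print(q,np.round(r['at'],4),round(r['score'],2),proj(c2,r['at']).round()[0])
togo(o,[.49,-.324,.187],116.7)
t=robot.camera('top')
for r in robot.outline_of(t,'slab')[:2]:
    m=r['region'].astype(np.uint8)
    for r2 in robot.outline_of(t,'butter')[:1]: m|=r2['region'].astype(np.uint8)
    m=cv2.morphologyEx(m,cv2.MORPH_CLOSE,np.ones((5,5)))
    k=max(cv2.findContours(m,0,1)[0],key=cv2.contourArea)
    P=np.array([ray(t,p[0],.046)[:2] for p in k],np.float32)
    (x,y),wh,a=cv2.minAreaRect(P);print(r['score'],x,y,wh,a)
    def f(p):
        R=np.array([[np.cos(p[2]),np.sin(p[2])],[-np.sin(p[2]),np.cos(p[2])]]);d=np.abs((P-p[:2])@R.T)-[.09,.13]
        return np.where(d.max(1)>0,np.hypot(*np.maximum(d,0).T),d.max(1))
    s=least_squares(f,[x,y,-.13],loss='soft_l1',f_scale=.003);p=s.x
    F=p[:2]+np.array([[np.cos(p[2]),-np.sin(p[2])],[np.sin(p[2]),np.cos(p[2])]])@[-.065,-.105]
    print('slab',p[:2],np.degrees(p[2]),'rms',np.std(f(p)),'foot',F)
E
```

```text
3.3 [-7.00222081e-01  3.81254212e-01  1.70321109e+00  4.69910430e-05
  1.05680203e+00 -1.16767572e+00] [-0.13402186 -0.42380913 -0.242038  ]
shim [ 0.5988 -0.3926 -0.0016] 0.78 [301. 309.]
shim [ 0.4721 -0.2837 -0.001 ] 0.62 [254. 201.]
shim_grip [ 0.4904 -0.3273  0.0176] 0.56 [251. 242.]
shim_tip [ 0.4412 -0.2292  0.007 ] 0.85 [251. 152.]
shim_tip [ 0.5359 -0.3893 -0.0036] 0.7 [261. 288.]
pos [ 0.4569 -0.2399  0.1883] yaw 116.78 shift [-0.09   -0.0084  0.0013] turn 0.08 tilt [ 3.e-04 -2.e-04 -1.e+00]
0.86 0.5878036618232727 0.17009443044662476 (0.2629823088645935, 0.18290193378925323) 83.07963562011719
slab [0.58921465 0.16945595] -6.276704113209934 rms 0.010631482767225796 foot [0.51312463 0.07219184]
```

View pics/w1.png

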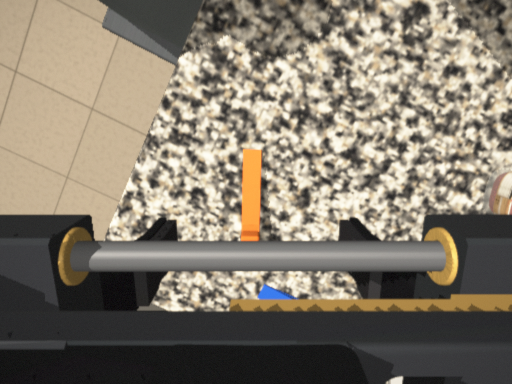

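The wrist view shows the orange blade with its tip at about (252,150) and its grip face at about (250,238). The bar hides the grip itself, and the blue wedge is at (275,293). I'll refine the blade axis from the colour.

```bash
python3 - <<'E'
from h import *
o,c,c2=wrist()
p=c['pixels'].astype(int);m=(p[...,0]>170)&(p[...,1]>70)&(p[...,1]<160)&(p[...,2]<70)
m[:,:220]=0;m[:,285:]=0;m[245:]=0
rows=[r for r in range(140,245) if m[r].sum()>8];print(rows[0],rows[-1])
def mid(r,z):
    x=np.where(m[r])[0];e=[ray(c2,(u,r),z) for u in(x.min()-.0,x.max()+1)]
    return (e[0]+e[1])/2,np.linalg.norm(e[0]-e[1])
tip=ray(c2,((np.where(m[rows[0]+2])[0].mean()+.5),rows[0]),.003)
P=[]
for r in range(rows[0]+3,230,4):
    z=.003
    for _ in range(5):
        a,w=mid(r,z);z=min(.003+.1556*np.linalg.norm((a-tip)[:2]),.017)
    P.append(a)
P=np.array(P);print('tip',tip,'w',w)
vx,vy,x0,y0=cv2.fitLine(P[:,:2].astype(np.float32),cv2.DIST_HUBER,0,.01,.01).ravel()
d=np.array([vx,vy])*np.sign(vy);yaw=np.degrees(np.arctan2(*d[::-1]))
t=np.array([x0,y0])+d*np.dot(tip[:2]-[x0,y0],d);g=t-.111*d
print('yaw',yaw,'tip',t,'grip',g);togo(o,[*g,.003],yaw)
E
```

```text
225 240
tip [ 0.48239554 -0.31241167  0.003     ] w 0.020149777626885388
yaw 32.016018 tip [ 0.48442366 -0.31565532] grip [ 0.39030677 -0.37450268]
pos [ 0.4569 -0.2397  0.1882] yaw 117.13 shift [-0.0896 -0.1207  0.1852] turn 85.11 tilt [ 1.e-04 -1.e-04 -1.e+00]
```

Only part of the blade passed the colour threshold, so I'll loosen it using hue.

```bash
python3 - <<'E'
from h import *
o,c,c2=wrist()
h=cv2.cvtColor(c['pixels'],cv2.COLOR_RGB2HSV);m=(h[...,0]>6)&(h[...,0]<20)&(h[...,1]>180)&(h[...,2]>120)
m[:,:220]=0;m[:,285:]=0;m[:140]=0;m[236:]=0
rows=[r for r in range(140,236) if m[r].sum()>10];print(rows[0],rows[-1])
cen=lambda r:(np.where(m[r])[0].min()+np.where(m[r])[0].max()+1)/2
tip=ray(c2,(cen(rows[0]+3),rows[0]),.003);P=[]
for r in range(rows[0]+3,228,3):
    z=.003
    for _ in range(5): a=ray(c2,(cen(r),r),z);z=min(.003+.1556*np.linalg.norm((a-tip)[:2]),.017)
    P.append(a)
P=np.array(P);vx,vy,x0,y0=cv2.fitLine(P[:,:2].astype(np.float32),cv2.DIST_HUBER,0,.01,.01).ravel()
d=np.array([vx,vy])*np.sign(vy);yaw=np.degrees(np.arctan2(*d[::-1]))
t=np.array([x0,y0])+d*np.dot(tip[:2]-[x0,y0],d);g=t-.111*d
print('yaw',yaw,'tip',t,'grip',g);togo(o,[*g,.003],yaw)
E
```

```text
154 235
yaw 115.59493 tip [ 0.44404533 -0.23135463] grip [ 0.49199801 -0.33146228]
pos [ 0.4569 -0.2397  0.1882] yaw 117.11 shift [-0.0976 -0.0106  0.1852] turn 1.52 tilt [ 1.e-04 -0.e+00 -1.e+00]
```

Emit:
servo_tool(
  rows=[-1,-0.031,-0.0033,0,0,-1,-0.031,-0.0033,0,0,-1,-0.031,-0.0033,0,0,-1,0,0,0.03,1,-1,0,0,0.03,0],
)

```text
time: 4.17
position: [0.4928, -0.3309, 0.1293]
tool_rot: [0.53, 0.848, -0.001, 0.004]
ft_force: [0.1, 0.6, -0.2]
grip_width: 0.0869
grip_force: 0.0
```

Emit:
servo_tool(
  rows=[-1,0,0,0.03,0,-1,0,0,0.03,0,-1,0,0,0.03,0,-1,0,0,0.02,0,-1,0,0,0.012,0],
)

```text
time: 4.58
position: [0.4891, -0.3259, 0.0034]
tool_rot: [0.529, 0.848, 0.0, -0.002]
ft_force: [-0.9, 1.0, 0.5]
grip_width: 0.087
grip_force: 0.0
```

Emit:
servo_tool(
  rows=[-1,0,0,0,0,1,0,0,0,0,1,0,0,0,0,1,0,0,0,0,1,0,0,0,0],
  newtons=25,
)

```text
time: 5.0
position: [0.4913, -0.3279, 0.0077]
tool_rot: [0.529, 0.848, -0.0, 0.002]
ft_force: [0.6, -0.1, 0.8]
grip_width: 0.0683
grip_force: 0.0
```

Emit:
servo_tool(
  rows=[1,0,0,0,0,1,0,0,0,0,1,0,0,0,0,1,0,0,0,0,1,0,0,0,0],
)

```text
time: 5.42
position: [0.4904, -0.327, 0.0062]
tool_rot: [0.529, 0.848, -0.0, 0.0]
ft_force: [-0.2, 0.4, -0.2]
grip_width: 0.0349
grip_force: 0.0
```

```bash
python3 - <<'E'
from h import *
o,c,c2=wrist();save(c,'w2.png');print(o['time'],o['ft_force'],o['grip_width'],o['grip_force'])
togo(o,[.4904,-.3273,.003],116)
for n in('side',):
    s=robot.camera(n);save(s,'s2.png')
    for q in('shim_tip','shim_grip','foot'):
        for r in robot.place_of(s,q)[:2]:print(q,np.round(r['at'],4),round(r['score'],2),proj(s,r['at'])[0].round())
a=cv2.imread('pics/w2.png');b=cv2.imread('pics/s2.png')[190:310,200:360];cv2.imwrite('pics/ws2.png',np.vstack([cv2.resize(a,(400,300)),cv2.resize(b,(400,300))]))
E
```

```text
5.4167 [-0.2331402   0.35249396 -0.1875568 ] 0.0349328257637646 0.0
pos [ 0.4904 -0.327   0.0062] yaw 116.08 shift [-0.0003 -0.0001  0.0032] turn 0.08 tilt [ 0. -0. -1.]
shim_tip [ 0.5315 -0.3904  0.0045] 0.95 [329. 288.]
shim_tip [ 0.44   -0.2227  0.0032] 0.81 [258. 265.]
shim_grip [ 0.4932 -0.3234  0.0237] 0.9 [299. 272.]
shim_grip [ 0.6473 -0.3849  0.0188] 0.85 [362. 265.]
foot [0.5109 0.0714 0.0039] 0.88 [228. 210.]
```

View pics/ws2.png

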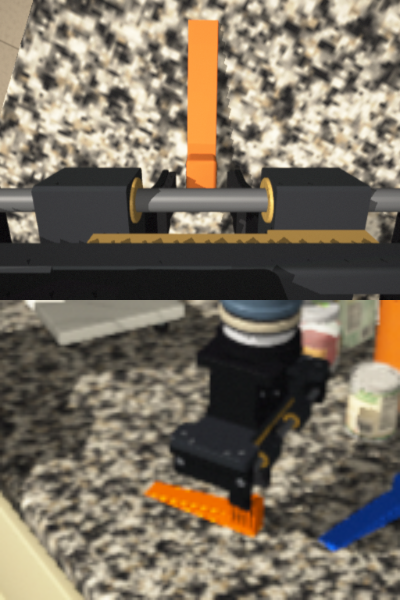

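The wrist view shows the blade pointing straight ahead at about (202,100), with its grip centred between the fingers. I'll finish closing.

Emit:
servo_tool(
  rows=[1,0,0,0,0,1,0,0,0,0,1,0,0,0,0,1,0,0,0,0,1,0,0,0,0],
)

```text
time: 6.08
position: [0.4904, -0.327, 0.0061]
tool_rot: [0.529, 0.848, 0.0, -0.0]
ft_force: [1.2, 0.2, -0.1]
grip_width: 0.0002
grip_force: 0.0
```

Emit:
servo_tool(
  rows=[1,0,0,0,0,1,0,0,0,0,1,0,0,-0.005,0,1,0,0,-0.015,0,1,0,0,0,0],
)

```text
time: 6.5
position: [0.4917, -0.3282, 0.0282]
tool_rot: [0.529, 0.848, -0.0, 0.002]
ft_force: [1.1, -0.3, 0.2]
grip_width: 0.0005
grip_force: 0.0
```

```bash
python3 - <<'E'
from h import *
o,c,c2=wrist();save(c,'w3.png');print(o['time'],o['ft_force'],o['grip_width'],o['grip_force'],o['q'])
h=cv2.cvtColor(c['pixels'],cv2.COLOR_RGB2HSV);m=(h[...,0]>6)&(h[...,0]<20)&(h[...,1]>180)&(h[...,2]>120)
m[:,:200]=0;m[:,320:]=0
rows=[r for r in range(5,236) if m[r].sum()>10];print(rows[0],rows[-1],[(r,np.where(m[r])[0].min(),np.where(m[r])[0].max()) for r in rows[2::40]])
for q in('shim_tip','shim_grip'):
    for r in robot.place_of(c,q)[:2]:
        R=Ro.from_quat(o['tool_rot']).as_matrix();print(q,np.round(r['at'],4),round(r['score'],2),'tool',np.round(R.T@(r['at']-o['position']),4))
x=np.where(m[rows[0]+2])[0];t=ray(c2,((x.min()+x.max()+1)/2,rows[0]),o['position'][2]-.006+.003);print('tip in tool',R.T@(t-o['position']))
F=np.array([.5125,.0722]);y=np.radians(-6.9);d=np.array([-np.sin(y),np.cos(y)])
for s in(.111+.050,): togo(o,[*(F-s*d),.03],83.1)
E
```

```text
6.5 [ 1.08201685 -0.2785366   0.24266325] 0.0004722109279806004 0.0 [-7.77545073e-01  7.00758941e-01  1.64473278e+00  3.97590022e-05
  7.92050047e-01 -1.23276615e+00]
32 219 [(34, np.int64(242), np.int64(275)), (74, np.int64(241), np.int64(274)), (114, np.int64(241), np.int64(274)), (154, np.int64(241), np.int64(273)), (194, np.int64(240), np.int64(273))]
shim_tip [ 0.4437 -0.223   0.0059] 0.68 tool [0.1157 0.0032 0.0219]
shim_grip [ 0.4926 -0.3234  0.02  ] 0.72 tool [0.0039 0.003  0.0082]
tip in tool [ 0.10778805 -0.00059946  0.00258829]
pos [ 0.4917 -0.3282  0.0282] yaw 116.08 shift [ 0.2154  0.1071 -0.0024] turn 32.98 tilt [ 0.0029 -0.0028 -1.    ]
```

The fingers shut to 0, so they missed the grip. I'll look before doing anything else.

```bash
python3 - <<'E'
from h import *
o,c,c2=wrist();s=robot.camera('side');save(s,'s3.png')
b=cv2.imread('pics/s3.png')[210:300,240:340];a=cv2.imread('pics/w3.png');cv2.imwrite('pics/ws3.png',np.vstack([cv2.resize(a,(400,260)),cv2.resize(b,(400,340),interpolation=cv2.INTER_CUBIC)]))
for z in(.006,.0255):
  g=np.array([.4904,-.327,z]);print(proj(s,g))
E
```

```text
[[298.69635418 279.13695352]]
[[299.0565829  272.86793119]]
```

View pics/ws3.png

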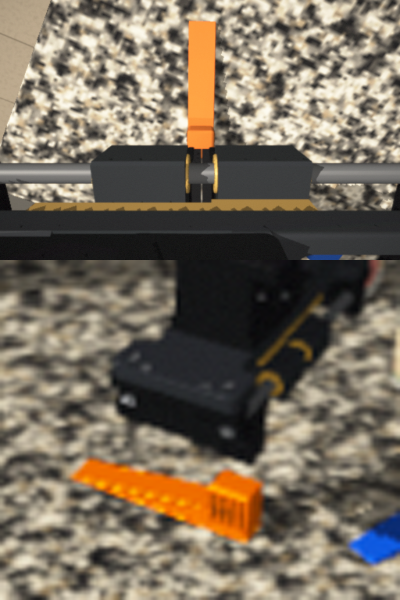

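The side view shows the shim where it was, at about (299,274). The fingertips end near (300,260), above the grip block, although the TCP reads z = 0.028. The fingers seem to have closed over the top of the block, so I'll check the height reading against both cameras.

```bash
python3 - <<'E'
from h import *
o,c,c2=wrist();s=robot.camera('side')
print(o['position'],'mount',np.round(np.array(c['mount']),3).tolist(),'f',c['intrinsics'][0][0])
h=cv2.cvtColor(c['pixels'],cv2.COLOR_RGB2HSV);m=(h[...,0]>6)&(h[...,0]<20)&(h[...,1]>180)&(h[...,2]>120)
m[:,:200]=0;m[:,320:]=0
R=Ro.from_quat(o['tool_rot']).as_matrix();pos=np.array(o['position'])
rows=[r for r in range(5,236) if m[r].sum()>10];r0=rows[0]
for dz in(0,.01,.02,.03,.04):
    # raise the pose by dz == lower the scene by dz
    a=[ray(c2,(u,r0),.003-dz) for u in(np.where(m[r0+3])[0].min(),np.where(m[r0+3])[0].max()+1)]
    print(dz,'tip width',np.linalg.norm(a[0]-a[1]).round(4),'tip x in tool',(R.T@((a[0]+a[1])/2-pos))[0].round(4))
print('cam side at',ray(s,(0,0),0), (-cv2.Rodrigues(np.array(s['rvec'],float))[0].T@np.array(s['tvec'],float).ravel()))
print('side px of TCP, grasp pt, body start',proj(s,[pos,pos+[0,0,.019],pos+[0,0,.07]]).round(1).tolist())
cv2.imwrite('pics/s4.png',cv2.resize(cv2.cvtColor(s['pixels'],cv2.COLOR_RGB2BGR)[200:300,240:360],(720,600),interpolation=cv2.INTER_CUBIC))
E
```

```text
[ 0.49009308 -0.3267635   0.02574004] mount [[-0.001, -0.969, -0.246, 0.066], [1.0, -0.001, 0.0, -0.001], [-0.0, -0.246, 0.969, -0.196], [0.0, 0.0, 0.0, 1.0]] f 321.3676803808127
0 tip width 0.0213 tip x in tool 0.1103
0.01 tip width 0.0222 tip x in tool 0.1124
0.02 tip width 0.0232 tip x in tool 0.1144
0.03 tip width 0.0242 tip x in tool 0.1165
0.04 tip width 0.0252 tip x in tool 0.1185
cam side at [ -0.69104161 -57.57191747   0.        ] [ 0.02880121 -0.86741619  0.60840625]
side px of TCP, grasp pt, body start [[298.9, 272.8], [299.3, 266.6], [300.2, 249.2]]
```

View pics/s4.png

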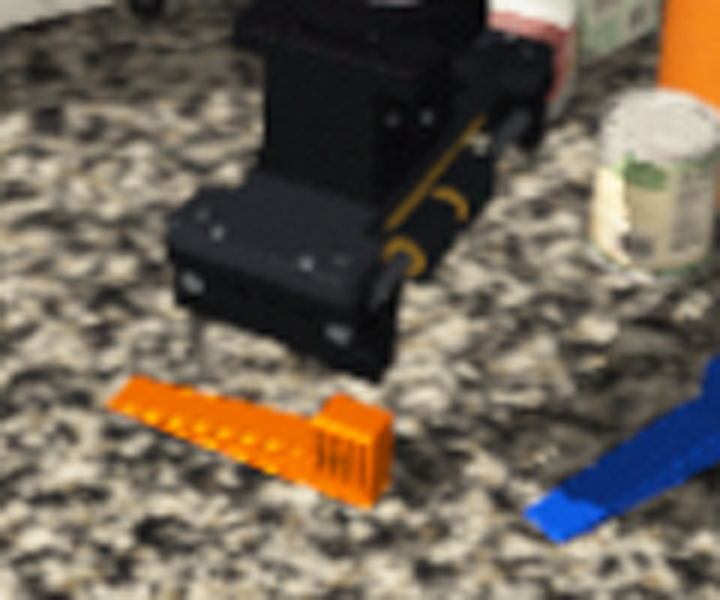

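```bash
python3 - <<'E'
from h import *
c=robot.camera('wrist');K=np.array(c['intrinsics']);M=np.linalg.inv(np.array(c['mount']))
def pj(p): q=M@[*p,1];q=K@q[:3];return q[:2]/q[2]
out=[]
for n,w in(('w1.png',.0866),('w2.png',.0349),('w3.png',.0003)):
    a=cv2.resize(cv2.imread('pics/'+n)[170:330,130:380],(500,320),interpolation=cv2.INTER_CUBIC)
    for z,col in((0,(0,255,0)),(-.019,(255,255,0)),(-.04,(255,0,255))):
        for s in(-1,1):
            for x in (-.0095,.0095):
                u=(pj([x,s*w/2,z])-[130,170])*2;cv2.circle(a,tuple(int(v) for v in u),3,col,-1)
    out.append(cv2.resize(a,(310,200)) if 0 else a[60:260])
cv2.imwrite('pics/f.png',np.vstack(out))
E
```

```text
(no output)
```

View pics/f.png

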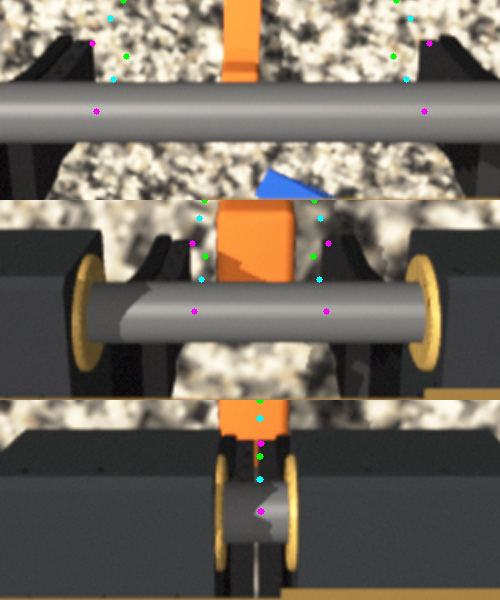

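The magenta marks, 40 mm behind the reported TCP, sit on the visible fingertips. That means the real finger ends are about 38 mm short of the reported TCP, and the fingers closed above the block. Before going lower I'll check where the gripper body is.

```bash
python3 - <<'E'
from h import *
o=robot.get_obs();s=robot.camera('side');R=Ro.from_quat(o['tool_rot']).as_matrix();p=np.array(o['position'])
for z in(-.07,-.09,-.11):
    print(z,proj(s,[p+R@[x,-.095,z] for x in(.0375,-.0375)]).round(1).tolist())
print(o['joint_torque'],o['q'],p)
E
```

```text
-0.07 [[266.1, 266.1], [297.0, 277.8]]
-0.09 [[266.1, 258.8], [297.4, 270.3]]
-0.11 [[266.2, 251.3], [297.9, 262.6]]
[ 5.22823524e-03 -4.48456585e+01 -1.09350738e+01 -6.74401381e-03
  8.73523531e-02  2.19544694e-05] [-7.77641906e-01  7.04505743e-01  1.64692641e+00  5.81277769e-06
  7.91158499e-01 -1.23278655e+00] [ 0.49008418 -0.32676396  0.0256383 ]
```

Emit:
servo_tool(
  rows=[-1,0,0,0,0,-1,0,0,0,0,-1,0,0,0,0,-1,0,0,0,0,-1,0,0,0,0],
)

```text
time: 7.37
position: [0.4904, -0.3271, 0.0262]
tool_rot: [0.529, 0.848, 0.0, 0.0]
ft_force: [0.1, -0.7, -0.2]
grip_width: 0.026
grip_force: 0.0
```

Emit:
servo_tool(
  rows=[-0.2,0,0,0,0,-0.2,0,0,0,0,-0.2,0,0,0,0],
)

```text
time: 7.62
position: [0.4904, -0.3271, 0.0262]
tool_rot: [0.529, 0.848, -0.0, 0.0]
ft_force: [0.0, 0.1, -0.2]
grip_width: 0.0458
grip_force: 0.0
```

The body also sits 40 mm higher than the reading implies, so the whole hand is offset by about 39 mm. Going down to a reported z of about -0.032 puts the real tips a few mm above the worktop. I'll watch the force on the way.

Emit:
servo_tool(
  rows=[-0.3,0,0,0.015,0,-0.3,0,0,0.015,0,-0.3,0,0,0.01,0,-0.3,0,0,0,0,-0.3,0,0,0,0],
)

```text
time: 8.03
position: [0.49, -0.3267, -0.0144]
tool_rot: [0.529, 0.848, 0.0, -0.001]
ft_force: [-0.5, 0.1, 0.3]
grip_width: 0.0561
grip_force: 0.0
```

Emit:
servo_tool(
  rows=[-0.3,0,0,0.008,0,-0.3,0,0,0.004,0,-0.3,0,0,0.003,0,-0.3,0,0,0,0,-0.3,0,0,0,0],
)

```text
time: 8.45
position: [0.4903, -0.327, -0.0289]
tool_rot: [0.529, 0.848, 0.0, -0.0]
ft_force: [1.0, 0.4, -0.2]
grip_width: 0.0562
grip_force: 0.0
```

Emit:
servo_tool(
  rows=[1,0,0,0,0,1,0,0,0,0,1,0,0,0,0,1,0,0,0,0,1,0,0,0,0],
)

```text
time: 8.87
position: [0.4905, -0.3271, -0.0287]
tool_rot: [0.529, 0.848, -0.0, 0.0]
ft_force: [-0.1, -0.7, -0.7]
grip_width: 0.0313
grip_force: 0.0
```

Emit:
servo_tool(
  rows=[1,0,0,0,0,1,0,0,0,0,1,0,0,0,0],
)

```text
time: 9.12
position: [0.4904, -0.3271, -0.0288]
tool_rot: [0.529, 0.848, -0.0, 0.0]
ft_force: [-0.4, -0.5, 1.1]
grip_width: 0.022
grip_force: 25.0
```

It's gripped at 22 mm with 25 N. Next I'll lift a little, turn, and carry it to just outside the slab's right-hand end.

Emit:
servo_tool(
  rows=[1,0,0,-0.004,0,1,0,0,-0.008,0,1,0,0,0,7,1,0,0,0,7,1,0,0,0,7],
)

```text
time: 9.53
position: [0.4906, -0.3273, -0.016]
tool_rot: [0.677, 0.736, -0.0, 0.0]
ft_force: [-0.4, -0.2, -1.0]
grip_width: 0.0219
grip_force: 25.0
```

Emit:
servo_tool(
  rows=[1,0,0,0,7,1,0,0,0,5,1,0.02,-0.002,0,0,1,0.03,-0.003,0,0,1,0.03,-0.003,0,0],
)

```text
time: 9.95
position: [0.4925, -0.2471, -0.0161]
tool_rot: [0.749, 0.662, 0.0, 0.001]
ft_force: [0.9, 0.5, -0.4]
grip_width: 0.0217
grip_force: 25.0
```

Emit:
servo_tool(
  rows=[1,0.03,-0.003,0,0,1,0.03,-0.003,0,0,1,0.03,-0.003,0,0,1,0.03,-0.003,0,0,1,0.02,-0.003,0,0],
)

```text
time: 10.37
position: [0.4936, -0.1034, -0.0162]
tool_rot: [0.748, 0.664, -0.0, -0.0]
ft_force: [-0.2, -0.1, -0.3]
grip_width: 0.0215
grip_force: 25.0
```

Emit:
servo_tool(
  rows=[1,0.015,-0.002,0,0,1,0.008,-0.001,0,0,1,0,0,0,0,1,0,0,0,0],
)

```text
time: 10.7
position: [0.4945, -0.083, -0.0165]
tool_rot: [0.748, 0.663, 0.0, 0.001]
ft_force: [0.7, -1.2, -1.6]
grip_width: 0.022
grip_force: 25.0
```

```bash
python3 - <<'E'
from h import *
o,c,c2=wrist();save(c,'w5.png');print(o['time'],o['ft_force'],o['grip_width'],o['grip_force'],o['q'].round(2))
R=Ro.from_quat(o['tool_rot']).as_matrix();pos=np.array(o['position'])
togo(o,[.4938,-.0827,-.0288],83.1)
s=robot.camera('side');t=robot.camera('top')
cs=[('wrist',c),('side',s),('top',t)]
for n,k in cs:
    for q in('shim_tip','shim_grip','foot','slab'):
        for r in robot.place_of(k,q)[:2]: print(n,q,np.round(r['at'],4),round(r['score'],2),'tool',np.round(R.T@(r['at']-pos),4))
save(s,'s5.png')
a=cv2.resize(cv2.imread('pics/w5.png'),(400,300));b=cv2.imread('pics/s5.png')[175:265,190:310];cv2.imwrite('pics/ws5.png',np.vstack([a,cv2.resize(b,(400,300),interpolation=cv2.INTER_CUBIC)]))
E
```

```text
10.7 [ 0.6860044  -1.22402836 -1.60718801] 0.021952880099816198 24.99974912032485 [-0.39  0.72  1.89 -0.    0.54 -0.27]
pos [ 0.4945 -0.083  -0.0165] yaw 83.12 shift [ 0.0003 -0.0008  0.0123] turn 0.02 tilt [ 1.2e-03 -7.0e-04 -1.0e+00]
wrist shim_tip [0.5098 0.0272 0.018 ] 0.85 tool [ 0.1113  0.002  -0.0345]
wrist shim_grip [ 0.4967 -0.0813  0.03  ] 0.66 tool [ 0.002   0.002  -0.0465]
side shim_tip [0.506  0.0289 0.0142] 0.62 tool [ 0.1125 -0.002  -0.0307]
side shim_grip [ 0.6508 -0.3862  0.0171] 0.83 tool [-0.2823  0.1915 -0.0332]
side shim_grip [ 0.4987 -0.0819  0.0349] 0.6 tool [ 0.0016  0.0041 -0.0514]
side slab [ 0.5859  0.1665 -0.0022] 0.61 tool [ 0.2587  0.0609 -0.0143]
```

View pics/ws5.png

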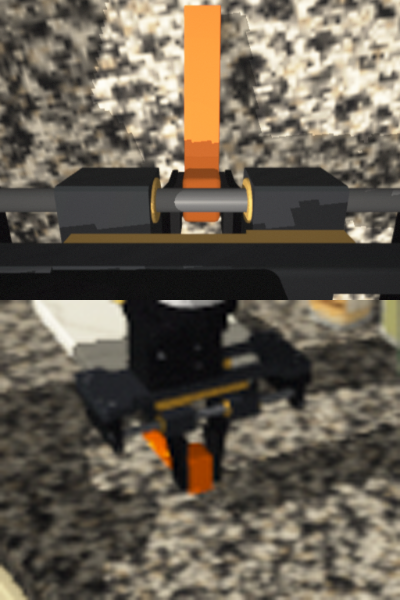

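The blade is held straight (tip at about (203,8) in the wrist half) and sits outside the slab's end, on the foot's line to within about 2 mm. I'll lower it to the worktop.

Emit:
servo_tool(
  rows=[1,0,0,0.005,0,1,0,0,0.005,0,1,0,0,0.002,0,1,0,0,0,0,1,0,0,0,0],
)

```text
time: 11.87
position: [0.4937, -0.0826, -0.0288]
tool_rot: [0.748, 0.663, -0.0, -0.0]
ft_force: [-0.5, -0.7, 3.8]
grip_width: 0.0214
grip_force: 25.0
```

Emit:
servo_tool(
  rows=[1,0,0,0.0005,0,1,0,0,0,0,1,0,0,0,0],
)

```text
time: 12.12
position: [0.4937, -0.0826, -0.0288]
tool_rot: [0.748, 0.663, -0.0, -0.0]
ft_force: [-1.6, 0.7, 6.6]
grip_width: 0.022
grip_force: 25.0
```

Emit:
servo_tool(
  rows=[1,0,0,0.0005,0,1,0,0,0,0,1,0,0,0,0],
)

```text
time: 12.37
position: [0.4937, -0.0826, -0.0289]
tool_rot: [0.748, 0.663, 0.0, 0.0]
ft_force: [-1.6, 0.2, 12.5]
grip_width: 0.0219
grip_force: 25.0
```

Emit:
servo_tool(
  rows=[1,0,0,-0.0007,0,1,0.005,0,0,0,1,0.005,0,0,0,1,0.005,0,0,0,1,0.005,0,0,0],
)

```text
time: 12.78
position: [0.4976, -0.0636, -0.0288]
tool_rot: [0.748, 0.663, 0.0, 0.001]
ft_force: [-0.7, -4.5, 5.5]
grip_width: 0.0219
grip_force: 25.0
```

Emit:
servo_tool(
  rows=[1,0.003,0,0,0,1,0.003,0,0,0,1,0.003,0,0,0,1,0.003,0,0,0,1,0.003,0,0,0],
)

```text
time: 13.2
position: [0.4993, -0.0486, -0.0289]
tool_rot: [0.748, 0.663, 0.0, 0.001]
ft_force: [-1.2, -5.1, 5.4]
grip_width: 0.0217
grip_force: 25.0
```

Emit:
servo_tool(
  rows=[1,0.002,0,0,0,1,0.002,0,0,0,1,0.002,0,0,0,1,0.002,0,0,0,1,0.002,0,0,0],
)

```text
time: 13.62
position: [0.5005, -0.0387, -0.0288]
tool_rot: [0.748, 0.663, 0.0, 0.001]
ft_force: [-0.2, -5.1, 5.7]
grip_width: 0.0219
grip_force: 25.0
```

Bare drag is about 5 N. The tip is now below the foot, so I'll creep in.

Emit:
servo_tool(
  rows=[1,0.0015,0,0,0,1,0.0015,0,0,0,1,0.0015,0,0,0,1,0.0015,0,0,0],
)

```text
time: 13.95
position: [0.5011, -0.0328, -0.0289]
tool_rot: [0.748, 0.663, 0.0, 0.001]
ft_force: [-0.3, -4.1, 5.9]
grip_width: 0.022
grip_force: 25.0
```

Emit:
servo_tool(
  rows=[1,0.001,0,0,0,1,0.001,0,0,0,1,0.001,0,0,0,1,0.001,0,0,0],
)

```text
time: 14.28
position: [0.5016, -0.0288, -0.0288]
tool_rot: [0.748, 0.663, 0.0, 0.001]
ft_force: [-0.0, -3.8, 6.5]
grip_width: 0.0217
grip_force: 25.0
```

Emit:
servo_tool(
  rows=[1,0.001,0,0,0,1,0.001,0,0,0,1,0.001,0,0,0,1,0.001,0,0,0],
)

```text
time: 14.62
position: [0.5021, -0.0248, -0.0288]
tool_rot: [0.748, 0.663, 0.0, 0.001]
ft_force: [-0.7, -4.1, 6.4]
grip_width: 0.0221
grip_force: 25.0
```

Drag holds near 4 N, with the tip about 14 mm past the foot.

Emit:
servo_tool(
  rows=[1,0.001,0,0,0,1,0.001,0,0,0,1,0.001,0,0,0,1,0.001,0,0,0],
)

```text
time: 14.95
position: [0.5026, -0.0209, -0.0288]
tool_rot: [0.748, 0.663, 0.0, 0.001]
ft_force: [-0.5, -4.6, 6.2]
grip_width: 0.0219
grip_force: 25.0
```

Emit:
servo_tool(
  rows=[1,0.001,0,0,0,1,0.001,0,0,0,1,0.001,0,0,0],
)

```text
time: 15.2
position: [0.5029, -0.018, -0.0288]
tool_rot: [0.748, 0.663, 0.0, 0.001]
ft_force: [-0.8, -6.5, 7.2]
grip_width: 0.0215
grip_force: 25.0
```

Emit:
servo_tool(
  rows=[1,0.001,0,0,0,1,0.001,0,0,0,1,0.001,0,0,0],
)

```text
time: 15.45
position: [0.5033, -0.0155, -0.0288]
tool_rot: [0.748, 0.664, 0.0, 0.001]
ft_force: [-1.5, -8.6, 5.7]
grip_width: 0.0217
grip_force: 25.0
```

Emit:
servo_tool(
  rows=[1,0.0005,0,0,0,1,0.0005,0,0,0],
)

```text
time: 15.62
position: [0.5035, -0.0147, -0.0288]
tool_rot: [0.748, 0.664, 0.0, 0.002]
ft_force: [-0.4, -9.5, 6.0]
grip_width: 0.0219
grip_force: 25.0
```

Emit:
servo_tool(
  rows=[1,0.0005,0,0,0,1,0,0,0,0],
)

```text
time: 15.78
position: [0.5036, -0.0142, -0.0288]
tool_rot: [0.748, 0.664, 0.0, 0.002]
ft_force: [-1.2, -8.2, 5.2]
grip_width: 0.0218
grip_force: 25.0
```

The push is about 5 N above bare drag, which counts as snug. I'll let go and retreat upward.

Emit:
servo_tool(
  rows=[-0.2,0,0,0,0,-0.2,0,0,0,0,-0.2,0,0,0,0,-0.2,0,0,0,0,-0.2,0,0,0,0],
)

```text
time: 16.2
position: [0.502, -0.0123, -0.0295]
tool_rot: [0.748, 0.663, -0.0, -0.0]
ft_force: [-0.4, -0.3, -0.6]
grip_width: 0.0467
grip_force: 0.0
```

Emit:
servo_tool(
  rows=[-0.2,0,0,0,0,-0.2,0,0,0,0,-0.2,0,0,-0.01,0,-0.2,0,0,-0.02,0,-0.2,0,0,-0.03,0],
)

```text
time: 16.62
position: [0.5005, -0.0123, 0.0303]
tool_rot: [0.749, 0.663, -0.001, -0.002]
ft_force: [-0.2, -0.2, 0.3]
grip_width: 0.052
grip_force: 0.0
```

Emit:
servo_tool(
  rows=[-0.2,0,0,-0.03,0,-0.2,0,0,-0.03,0,-0.2,-0.03,0,-0.02,0,-0.2,-0.03,0,0,0,-0.2,-0.03,0,0,0],
)

```text
time: 17.03
position: [0.4926, -0.103, 0.1136]
tool_rot: [0.748, 0.664, 0.001, 0.002]
ft_force: [-0.0, 0.4, -0.7]
grip_width: 0.0525
grip_force: 0.0
```

Emit:
servo_tool(
  rows=[-0.2,-0.03,0,0,0,-0.2,-0.03,0,0,0,-0.2,0,0,0,0,-0.2,0,0,0,0,-0.2,0,0,0,0],
)

```text
time: 17.45
position: [0.4837, -0.1611, 0.1112]
tool_rot: [0.749, 0.663, 0.0, -0.0]
ft_force: [-0.2, -0.0, 0.5]
grip_width: 0.0523
grip_force: 0.0
```

```bash
python3 - <<'E'
from h import *
o,c,c2=wrist();save(c,'w6.png');s=robot.camera('side');save(s,'s6.png')
for n,k in(('w',c),('s',s)):
    for q in('shim_grip','shim','foot'):
        for r in robot.place_of(k,q)[:2]: print(n,q,np.round(r['at'],4),round(r['score'],2))
a=cv2.resize(cv2.imread('pics/w6.png'),(400,300));b=cv2.imread('pics/s6.png')[175:265,190:310];cv2.imwrite('pics/ws6.png',np.vstack([a,cv2.resize(b,(400,300),interpolation=cv2.INTER_CUBIC)]))
E
```

```text
w shim_grip [ 0.5052 -0.0125  0.018 ] 0.64
s shim_grip [ 0.6468 -0.3872  0.0187] 0.75
s shim_grip [ 0.5071 -0.0113  0.0249] 0.68
s shim [ 5.980e-01 -3.834e-01 -4.000e-04] 0.82
s shim [0.5138 0.035  0.0045] 0.68
s foot [0.5135 0.074  0.0021] 0.96
```

View pics/ws6.png

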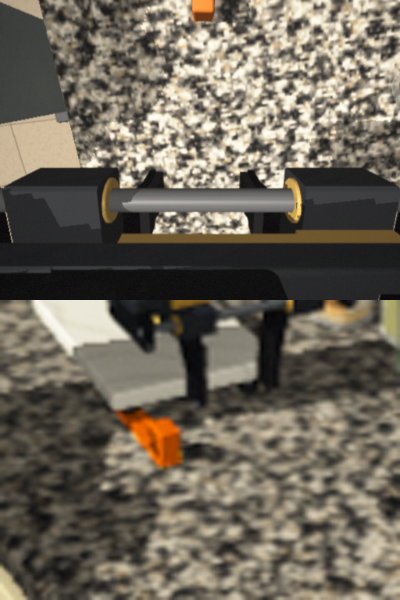

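The side half shows the shim lying flat, wedged under the slab's near right corner (grip at about (165,440)), with the gripper clear of it. The grip is still within about 3 mm of where it was released.

```bash
python3 -c "
from rig import robot
print(robot.hand_in())"
```

```text
the job is handed in; nothing more can be done
None
```

I slid the orange shim in under the short foot until it was snug (about 5 N above the bare drag), released it and handed the job in at about 17.5 s; hand-in returned no verdict, and my first grasp closed above the grip because the real fingertips sit about 39 mm short of the reported TCP.

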